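# Zero a sprung height gauge and lower it onto a rod

## Robot

A 7-joint arm with a two-finger parallel gripper is mounted at the origin on the work surface. World frame = base frame: x ahead of the robot, y to its left, z up, the work surface at z = 0. Lengths are in m, angles in rad, forces in N, time in s.
With the tool pointing down it reaches from about 0.4 to 0.85 m from the base axis. Payload 4.5 kg.
Tool frame: the origin (TCP) lies between the finger pads; the fingertips stand 11 mm ahead of it and the grasp point (between the pads) lies 8 mm behind it (r.nose_length is the distance from the TCP to the fingertips, in m); z points along the fingers, y is the line along which they close (so a half turn about z gives the same grasp; the last joint's range is limited). The gripper opens to 88 mm and grips with 3 to 60 N. Pads are 18 mm wide; open, the fingers measure 123 mm over their backs; the gripper's body (75 mm by 187 mm) begins 45 mm behind the grasp point.
Start: joints at [0.034, 0.689, -0.195, 1.565, 0.157, 0.902, -0.215], TCP at [0.625, 0, 0.25] pointing down, gripper open.
Joint ranges: [-3.01, 3.01], [-0.46, 2.08], [-1.47, 1.51], [0.13, 2.56], [-1, 4.14], [0.04, 2.09], [-2.66, 2.66]. Speed limits (rad/s): [2.57, 2.57, 3.14, 3.14, 3.14, 3.14, 3.14].

## Interface

Orientations are given as a unit quaternion [x, y, z, w].
In Python, from plant import get_state, snapshot, camera_model, r gives the robot as it stands.
- The arm moves only by the shell command python3 -m inch 'ROWS' [FORCE]. ROWS is text: rows parted by semicolons, each of 7 numbers parted by spaces: the opening, from -1 (shut) to 1 (fully open), then the shift along the tool's x, y, z in m, then the turn, a rotation vector about the tool's x, y, z in rad. A call has 1 to 20 rows; each row shifts and turns the commanded pose from where the row before left it, along the tool's axes as they then stand; what a row does not reach is not made up. A row lasts 1/12 s, in which the tool goes at most 41.7 mm and 7.16 degrees, less where a joint would pass 70% of its speed; a pose out of reach is approached as far as the arm can. A call is refused whole if a number of a shift passes 0.0417 or a number of a turn 0.125, either way. A call with a gripper value outside its range is refused whole. The fingers move at their own pace and stop on an object; FORCE is the grip in N (left out, the last holds). Time passes only in rows, so rows that do not move let the fingers close. It gives the time, the measured TCP pose, the force, the opening and the grip force at its end, in the units of the state.
- get_state(): the state, without advancing time (a new reading comes with each control period).
- snapshot(name): name is "scene" or "side" or "wrist"; returns (picture, depth): 480x640x3 uint8, red, green, blue; 480x640 float32, m along the optical axis (not along the pixel's ray), 0 where there is no reading.
- camera_model(name): a dict with "intrinsics" (3x3 intrinsics, pixels), "view" (4x4, takes a point from world to camera coordinates). Camera axes: x right, y down, z forward; pixel columns grow to the right and rows downward; lengths in m; the calibration is good to about 2 mm. A picture is of the moment at which its call begins: read the wrist's pose just before it. camera_model takes no time and is no camera call; for the wrist camera it gives the pose at the moment of the call.
- r.finish_job(): hands the job in; it is judged then, once.
The state is a dict: "clock": time; "q": joint angles; "qd": joint speeds; "joint_torque": joint torques, N m; "tool_pos": TCP position; "eef_rot": TCP orientation; "contact_force": force on the tool from outside, world axes, zero at the start; "moment": the same for the moment, N m; "opening": opening from 0.0 (shut) to 1.0 (fully open); "finger_force": force on a finger pad.
Only numpy, scipy, OpenCV 4.12 (cv2) and the standard library are available. Lean on these libraries where they do the work, as an engineer would, in place of code of your own. Each camera call takes 0.05 s, during which the arm holds its last target. There are 200 camera calls.

## Task

The sprung height gauge lies on its back beside the granite plate. Zero it first: stand it on its feet on a bare part of the plate, foot on the granite, and let go; then take it again and lower it gently astride the V-block, so that its sprung foot rests on the crest of the round rod, near the middle of the V-block, and it reads the rod's height, and leave it standing square on the plate. Leave the rod in the V-block, do not push these or the other things about, and do not bang the gauge down or jab its foot.

Things in the scene. Friction and masses are not known exactly. Their poses are not given: they have to be found in the camera images.
- gauge: Bridge-shaped height gauge, 0.45 kg, lying on its back on the bench (own x up, own z level, origin 22 mm up). Origin: centre of its underside, between the feet; z runs up the column, y along the bridge, x out of the scale face. Dark legs 44 (x) x 14 (y) x 66 mm at y = +-53 mm (92 mm clear between them); beam 30 x 120 mm at z = 66 to 80 mm. Centre of mass near z = 50 mm.
- gauge_grip (a point): Point to grip, on the axis of the gauge's grey column (28 x 28 mm, from 80 to 140 mm above the gauge's underside), 118 mm above the underside; axes as the gauge's.
- spindle (a joint): The gauge's reading in m: height of the foot's face above the plane of the legs' feet, -0.004 (sprung fully out) to 0.055. 0 when standing on the bare plate; the spring pushes the foot down with about 1 N.
- foot_face (a point): Centre of the underside of the sprung foot (18 x 18 x 6 mm, in the middle of the bridge opening); axes as the gauge's.
- plate: Fixed dark granite plate, 310 (x) x 540 (y) x 30 mm high; origin at the centre of its underside, its top at z = 30 mm. V-block, strip and block stand on it in any order along y, between y = -260 and +130 mm of its frame; from y = +135 to +265 mm it is always bare.
- vblock: Loose steel V-block, 50 (x, along its groove) x 44 (y) x 28 mm high, 0.4 kg; origin at the centre of its underside, on the plate.
- rod: Loose round metal rod, 22 mm diameter, 80 mm long, lying along x in the V-block's groove; its crest is 39 mm above the plate. Origin on its surface at mid-length, underneath at the start.
- rod_mid (a point): Centre of the rod.
- strip: Flat steel strip 90 (x) x 28 x 8 mm on the plate; a bystander. Origin: centre of its underside.
- block: Rectangular aluminium block 50 (x) x 35 x 25 mm on the plate; a bystander. Origin: centre of its underside.
- spray: Bystander: white bottle, 48 mm diameter, 110 mm high. Origin: centre of its underside.
- tray: Bystander: empty open tray 130 (x) x 100 x 35 mm. Origin: centre of its underside.
- ringgauge: Bystander: steel ring 56 mm diameter, 16 mm high. Origin: centre of its underside.
- driver: Bystander: screwdriver 170 mm long lying on the bench.
- mouse: Bystander: computer mouse 100 x 60 x 30 mm. Origin: centre of its underside.
Mind the look-alikes: they are no part of the job. What is shaped like the gauge but green is not meant.

How it is judged:
By the outcome, as a careful person would: the job done as asked, in the order asked, and still so for the second after the job is handed in, with the robot touching nothing.
It also fails if it takes over 50 s, if anything falls off the work surface, if the arm or the gripper's body presses on something with over 40 N, if the wrist force passes 120 N, or if a joint passes its speed limit or range.

## Working session

There is one attempt and no reset: what is moved stays moved. The work goes in short steps, Python scripts to look and compute and a shell command to move; the robot and the scene stay as the last step left them, time stands still between calls to the robot, and variables do not carry over. Pictures are saved under pics/ and viewed, at most 10 in all, crops included, and the job is handed in when it is done.

```bash
ls; mkdir -p pics; python3 - <<'E'
from plant import *
import cv2,numpy as np
ims=[]
for n in ("scene","side"):
    p,d=snapshot(n); np.savez(f"pics/{n}0.npz",p=p,d=d,**camera_model(n)); cv2.imwrite(f"pics/{n}0.png",p[:,:,::-1])
print(get_state())
E
```

```text
pics
{'clock': 0.1, 'q': array([ 0.03381232,  0.68987129, -0.19451902,  1.56621704,  0.1573216 ,
        0.90250894, -0.21509796]), 'qd': array([ 7.93796478e-05, -3.52956300e-03,  9.98719535e-05, -2.91833146e-03,
       -4.84722591e-04,  9.81312529e-04,  4.73829411e-04]), 'joint_torque': array([-3.08775299e-03, -5.28501892e+01, -1.27141513e+00, -1.53837240e+01,
       -5.25604945e-02,  1.96265515e-03,  5.71585565e-05]), 'tool_pos': array([ 6.24461643e-01, -5.61000119e-05,  2.49014315e-01]), 'eef_rot': array([ 7.07079759e-01,  7.07133343e-01, -6.16764850e-04, -5.18785975e-04]), 'contact_force': array([-0.02903748,  0.41031651, -0.19603422]), 'moment': array([-0.0036911 ,  0.01523906,  0.03478555]), 'finger_force': 0.0, 'opening': 0.9960838042474003}
```

View pics/scene0.png

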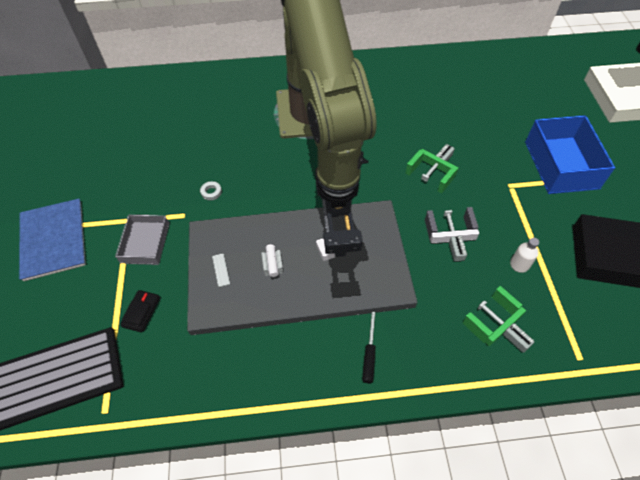

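View pics/side0.png

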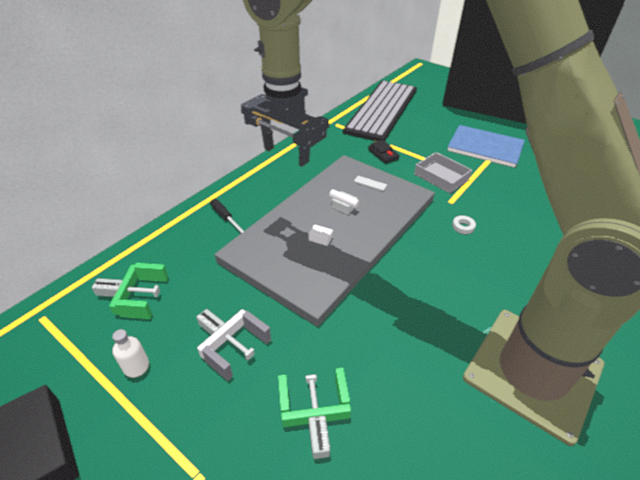

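The scene view shows the dark-legged gauge at (452,232). The look-alikes are green, at (435,165) and (500,318). The V-block with the rod is at (272,260), the strip at (221,270), the block at about (325,248), and the bare end of the plate runs from column 345 to 400. I'll confirm in one enlarged crop.

```bash
python3 - <<'E'
import cv2,numpy as np
p=np.load("pics/scene0.npz")["p"][:,:,::-1]
a=cv2.resize(p[200:270,415:495],None,fx=7,fy=7,interpolation=cv2.INTER_CUBIC)[:, :]
b=cv2.resize(p[235:285,250:295],None,fx=5,fy=5,interpolation=cv2.INTER_CUBIC)
im=np.zeros((490,790,3),np.uint8); im[:,:560]=a; im[:250,565:790]=b
cv2.imwrite("pics/crop1.png",im)
E
cat > h.py <<'E'
import numpy as np
def world(f,pts,z=None):
    K,V=f["intrinsics"],f["view"]; Vi=np.linalg.inv(V); out=[]
    for i,(u,v) in enumerate(pts):
        ray=np.linalg.solve(K,[u,v,1.])
        if z is None: s=np.median(f["d"][int(v)-1:int(v)+2,int(u)-1:int(u)+2])
        else: s=(z[i]-Vi[2,3])/(Vi[2,:3]@ray)
        out.append(Vi[:3,:3]@(ray*s)+Vi[:3,3])
    return np.array(out)
E
```

```text
(no output)
```

View pics/crop1.png

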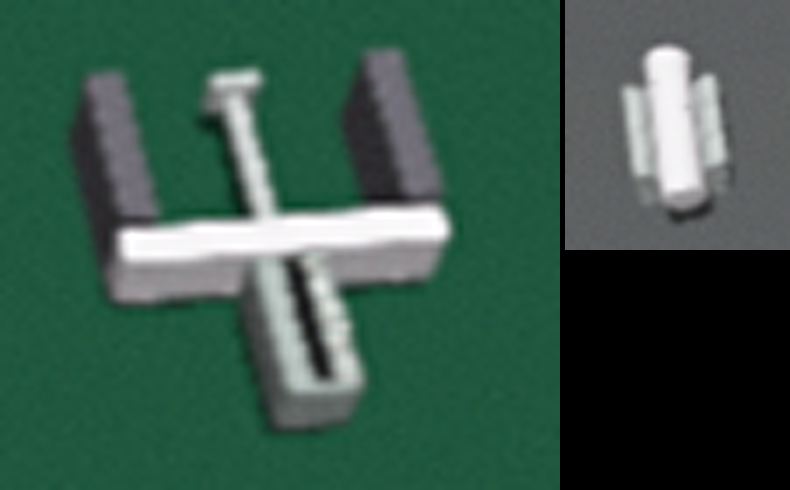

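The crop confirms the target: dark legs, a grey column with a black scale pointing away from the robot, and the sprung foot towards the robot. The inset shows the rod lying along x in the V-block. Next I'll measure both from depth.

```bash
python3 - <<'E'
import numpy as np,cv2
from h import world
f=dict(np.load("pics/scene0.npz"))
P=lambda x,y:(x/7+415,y/7+200)
g=world(f,[P(103,74),P(382,51),P(322,386),P(135,245),P(440,222)],[.044,.044,.036,.037,.037]);print(g.round(4))
m=(g[0]+g[1])/2; d=g[2]-m; print("mid feet",m,"len",np.linalg.norm(d[:2]),"yaw",np.degrees(np.arctan2(d[1],d[0])),"legs yaw",np.degrees(np.arctan2(*(g[1]-g[0])[[1,0]])))
vv,uu=np.mgrid[0:480,0:640]; K=f["intrinsics"];Vi=np.linalg.inv(f["view"]);d=f["d"]
W=(Vi[:3,:3]@(np.stack([(uu-K[0,2])/K[0,0]*d,(vv-K[1,2])/K[1,1]*d,d],-1).reshape(-1,3).T)).T+Vi[:3,3]; W=W.reshape(480,640,3)
def reg(n,u0,u1,v0,v1,z0,z1):
    s=W[v0:v1,u0:u1].reshape(-1,3); s=s[(s[:,2]>z0)&(s[:,2]<z1)]
    b=cv2.minAreaRect((s[:,:2]*1000).astype(np.float32)); print(n,len(s),"c",np.round(b[0],1),"size",np.round(b[1],1),round(b[2],1),"zmax",s[:,2].max().round(4))
reg("rod",250,295,235,290,.062,.08)
reg("vb+rod",250,295,235,290,.045,.08)
reg("strip",205,240,245,300,.034,.05)
reg("block",310,335,230,265,.045,.07)
reg("gaugetop",415,495,200,270,.03,.06)
reg("colonly",440,475,238,265,.028,.06)
reg("plate",180,420,195,335,.024,.034)
reg("bottle",505,545,230,275,.02,.14)
E
```

```text
[[0.4512 0.2701 0.044 ]
 [0.4526 0.3764 0.044 ]
 [0.5894 0.3192 0.036 ]
 [0.5234 0.2667 0.037 ]
 [0.5262 0.3797 0.037 ]]
mid feet [0.45191877 0.3232622  0.044     ] len 0.13749869745002824 yaw -1.6832152750269322 legs yaw 89.21439028573785
rod 225 c [ 564.9 -147.8] size [81.4 20.8] 3.5 zmax 0.0738
vb+rod 467 c [ 565.5 -147.5] size [82.6 44. ] 3.5 zmax 0.0738
strip 381 c [ 562.2 -274.1] size [ 76.5 142. ] 79.7 zmax 0.0425
block 122 c [537.9 -17.5] size [52.9 28.5] 21.4 zmax 0.0611
gaugetop 804 c [518.  321.8] size [122.4 144.3] 88.1 zmax 0.0491
colonly 225 c [560.3 308.9] size [52.4 60. ] 86.4 zmax 0.0405
plate 20471 c [552.1 -86. ] size [313.7 540.8] 1.0 zmax 0.034
bottle 549 c [618.3 467.5] size [47.3 38.7] 46.4 zmax 0.1129
```

```bash
python3 -m inch '1 .032 -.006 .009 0 0 0;1 .032 -.006 .009 0 0 0;1 .032 -.006 .009 0 0 0;1 .032 -.006 .009 0 0 0;1 .032 -.006 .009 0 0 0;1 .032 -.006 .009 0 0 0;1 .032 -.006 .009 0 0 0;1 .032 -.006 .009 0 0 0;1 .032 -.006 .009 0 0 0;1 .032 -.006 .009 0 0 0' && python3 -m inch '1 0 0 0 0 0 .122;1 0 0 0 0 0 .122;1 0 0 0 0 0 .122;1 0 0 0 0 0 .122;1 0 0 0 0 0 .122;1 0 0 0 0 0 .122;1 0 0 0 0 0 .122;1 0 0 0 0 0 .122;1 0 0 0 0 0 .122;1 0 0 0 0 0 .122;1 0 0 0 0 0 .122;1 0 0 0 0 0 .122;1 0 0 0 0 0 .122;1 0 0 0 0 0 0;1 0 0 0 0 0 0'
python3 - <<'E'
from plant import *
import cv2,numpy as np
c=camera_model("wrist");p,d=snapshot("wrist"); np.savez("pics/wrist1.npz",p=p,d=d,**c); cv2.imwrite("pics/wrist1.png",p[:,:,::-1])
E
```

```text
clock: 0.93
tool_pos: [0.5642, 0.3214, 0.1589]
eef_rot: [0.707, 0.707, -0.0, -0.0]
contact_force: [0.3, 1.5, -1.2]
opening: 1.002
finger_force: 0.0
clock: 2.18
tool_pos: [0.5646, 0.3201, 0.1593]
eef_rot: [1.0, -0.006, -0.0, 0.0]
contact_force: [-0.6, -0.0, 0.3]
opening: 1.001
finger_force: 0.0
```

View pics/wrist1.png

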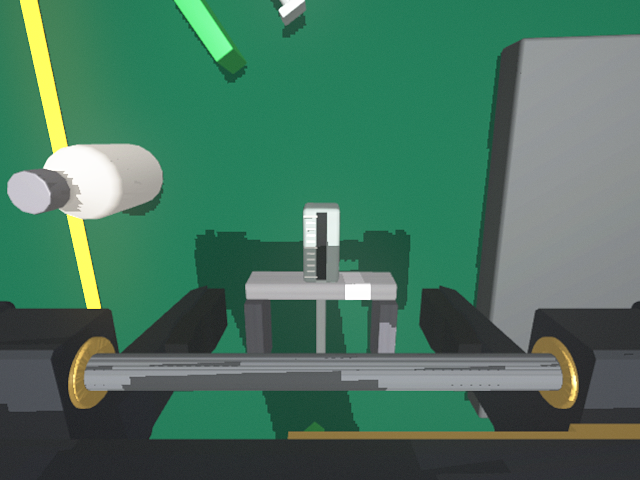

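The wrist view shows the column centred between the fingers, with its top face at columns 304–340 and rows 208–281. The beam's near top edge is at row 275 and the bottle is well clear on the left.

```bash
python3 - <<'E'
import numpy as np
from h import world
f=dict(np.load("pics/wrist1.npz"))
print(world(f,[(304,210),(340,210),(304,270),(339,270),(248,297),(396,297)],[.036]*4+[.037]*2).round(4))
print(world(f,[(321,215),(321,260)]).round(4))
E
```

```text
[[0.5874 0.3329 0.036 ]
 [0.5871 0.3062 0.036 ]
 [0.5401 0.3342 0.036 ]
 [0.5398 0.3069 0.036 ]
 [0.5182 0.3791 0.037 ]
 [0.5168 0.2617 0.037 ]]
[[0.5838 0.3204 0.0375]
 [0.5487 0.3208 0.0376]]
```

```bash
python3 -m inch '1 0 0 .025 0 0 0;1 0 0 .025 0 0 0;1 0 0 .025 0 0 0;1 0 0 .025 0 0 0;1 0 0 .02 0 0 0;1 0 0 .012 0 0 0;1 0 0 .009 0 0 0;1 0 0 0 0 0 0;-1 0 0 0 0 0 0;-1 0 0 0 0 0 0;-1 0 0 0 0 0 0;-1 0 0 0 0 0 0;-1 0 0 0 0 0 0;-1 0 0 0 0 0 0;-1 0 0 0 0 0 0;-1 0 0 0 0 0 0' 12
```

```text
clock: 3.57
tool_pos: [0.565, 0.3201, 0.0188]
eef_rot: [1.0, -0.008, 0.0, -0.0]
contact_force: [0.0, -0.3, -0.0]
opening: 0.418
finger_force: 0.0
```

```bash
python3 -m inch '-1 0 0 0 0 0 0;-1 0 0 0 0 0 0;-1 0 0 0 0 0 0;-1 0 0 0 0 0 0;-1 -.002 0 -.0075 0 0 0;-1 -.0025 0 -.0075 0 0 0;-1 -.003 0 -.007 0 0 0;-1 -.0035 0 -.007 0 0 0;-1 -.004 0 -.007 0 0 0;-1 -.0045 0 -.0065 0 0 0;-1 -.0045 0 -.006 0 0 0;-1 -.005 0 -.006 0 0 0;-1 0 0 0 0 0 0' 12
python3 - <<'E'
from plant import *
import cv2,numpy as np
p,d=snapshot("side"); np.savez("pics/side1.npz",p=p,d=d,**camera_model("side")); cv2.imwrite("pics/side1.png",cv2.resize(p[230:470,100:420,::-1],None,fx=2.4,fy=2.4))
E
```

```text
clock: 4.65
tool_pos: [0.5352, 0.3208, 0.0746]
eef_rot: [1.0, -0.007, 0.0, -0.0]
contact_force: [0.4, -0.5, -1.3]
opening: 0.312
finger_force: 12.0
```

View pics/side1.png

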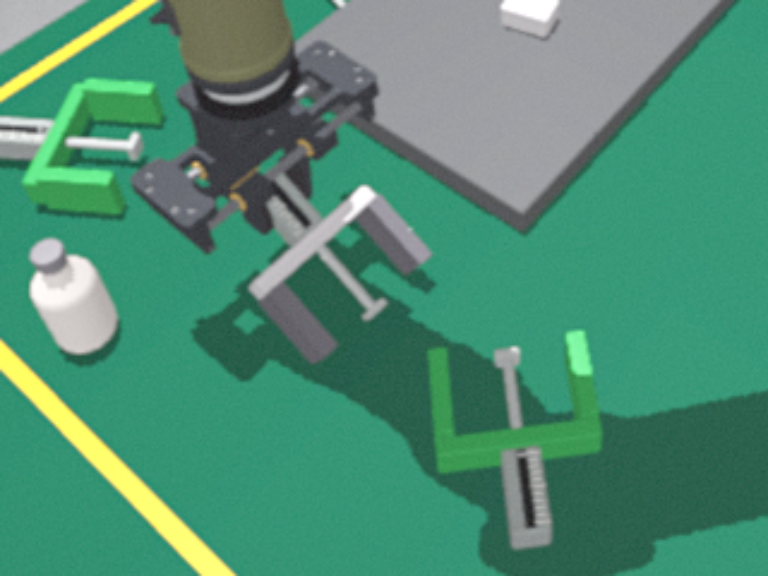

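```bash
python3 - <<'E'
import numpy as np
from h import world
f=dict(np.load("pics/side1.npz"))
P=lambda x,y:(x/2.4+100,y/2.4+230)
print(world(f,[P(275,305),P(315,350),P(380,210),P(415,250),P(285,185),P(290,265),P(350,205)]).round(4))
E
```

```text
[[0.4756 0.3818 0.055 ]
 [0.4323 0.3839 0.0384]
 [0.469  0.2714 0.0643]
 [0.4306 0.2728 0.0439]
 [0.5301 0.3142 0.0918]
 [0.4864 0.3541 0.0664]
 [0.4896 0.2848 0.068 ]]
```

```bash
python3 -m inch '-1 -.0055 0 -.0055 0 0 0;-1 -.006 0 -.005 0 0 0;-1 -.006 0 -.005 0 0 0;-1 -.0065 0 -.0045 0 0 0;-1 -.0065 0 -.004 0 0 0;-1 -.007 0 -.0035 0 0 0;-1 -.007 0 -.003 0 0 0;-1 -.0075 0 -.0025 0 0 0;-1 -.0075 0 -.002 0 0 0;-1 -.0075 0 -.0015 0 0 0;-1 -.0075 0 -.001 0 0 0;-1 -.0075 0 -.0005 0 0 0;-1 -.006 0 0 0 0 0;-1 -.006 0 .0005 0 0 0;-1 -.006 0 .0005 0 0 0;-1 -.006 0 .0005 0 0 0;-1 -.006 0 .001 0 0 0;-1 0 0 0 0 0 0' 12
python3 - <<'E'
from plant import *
import cv2,numpy as np
p,d=snapshot("side"); np.savez("pics/side2.npz",p=p,d=d,**camera_model("side")); cv2.imwrite("pics/side2.png",cv2.resize(p[230:470,100:420,::-1],None,fx=2.4,fy=2.4))
E
```

```text
clock: 6.2
tool_pos: [0.4224, 0.3222, 0.1097]
eef_rot: [1.0, -0.007, -0.001, -0.0]
contact_force: [1.3, -0.5, 9.0]
opening: 0.316
finger_force: 12.0
```

View pics/side2.png

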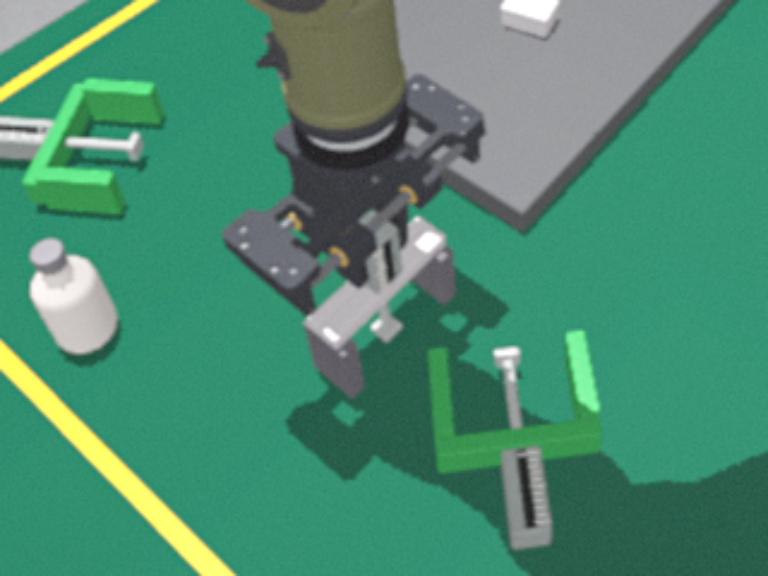

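```bash
python3 - <<'E'
import numpy as np
from h import world
f=dict(np.load("pics/side2.npz"))
P=lambda x,y:(x/2.4+100,y/2.4+230)
print(world(f,[P(325,345),P(335,365),P(347,385),P(440,265),P(448,290),P(376,235),P(379,270),P(385,290)]).round(4))
E
```

```text
[[0.4182 0.3832 0.0604]
 [0.4118 0.383  0.0377]
 [0.4019 0.3831 0.0187]
 [0.399  0.2768 0.0569]
 [0.3969 0.2722 0.0168]
 [0.4128 0.3243 0.1389]
 [0.4043 0.3334 0.113 ]
 [0.4058 0.3296 0.0801]]
```

```bash
python3 -m inch '-1 0 0 -.001 0 0 0;-1 0 0 0 0 0 0;-1 -.002 0 0 0 0 0;-1 -.002 0 0 0 0 0' 4; python3 -m inch '-1 -.002 0 0 0 0 0;-1 -.002 0 0 0 0 0;-1 0 0 0 0 0 0'
python3 - <<'E'
from plant import *
import cv2,numpy as np
from h import world
p,d=snapshot("side"); f=dict(p=p,d=d,**camera_model("side")); np.savez("pics/side3.npz",**f)
K=f["intrinsics"];Vi=np.linalg.inv(f["view"]);vv,uu=np.mgrid[300:420,210:300];dd=d[300:420,210:300]
C=np.stack([(uu-K[0,2])/K[0,0]*dd,(vv-K[1,2])/K[1,1]*dd,dd],-1).reshape(-1,3)
W=C@Vi[:3,:3].T+Vi[:3,3]
for n,y0,y1 in(("left",.368,.379),("right",.264,.274)):
    s=W[(W[:,1]>y0)&(W[:,1]<y1)&(W[:,2]>.01)&(W[:,2]<.066)&(W[:,0]>.38)&(W[:,0]<.43)]
    print(n,len(s))
    for z in np.arange(.01,.066,.008):
        q=s[(s[:,2]>=z)&(s[:,2]<z+.008)]
        if len(q):print(round(z+.004,3),np.percentile(q[:,0],[10,50]).round(4),len(q))
E
```

```text
clock: 6.58
tool_pos: [0.42, 0.3222, 0.1099]
eef_rot: [1.0, -0.008, 0.0, -0.0]
contact_force: [2.0, -1.4, 5.5]
opening: 0.318
finger_force: 4.0
clock: 6.83
tool_pos: [0.4156, 0.3223, 0.1099]
eef_rot: [1.0, -0.008, -0.0, -0.0]
contact_force: [2.2, -0.7, 4.6]
opening: 0.318
finger_force: 4.0
left 71
0.014 [0.3988 0.3999] 8
0.022 [0.3986 0.3989] 7
0.03 [0.3976 0.3983] 9
0.038 [0.3973 0.3981] 10
0.046 [0.3963 0.3972] 5
0.054 [0.3959 0.3964] 9
0.062 [0.3962 0.3987] 23
right 70
0.014 [0.3976 0.398 ] 8
0.022 [0.3968 0.3972] 7
0.03 [0.3958 0.3967] 7
0.038 [0.3954 0.3963] 8
0.046 [0.3951 0.3955] 9
0.054 [0.3948 0.3954] 8
0.062 [0.3945 0.3972] 23
```

```bash
python3 -m inch '-1 .002 0 -.0005 0 0 0;-1 .002 0 0 0 0 0;-1 0 0 0 0 0 0;-0.2 0 0 0 0 0 0;-0.2 0 0 0 0 0 0;-0.2 0 0 0 0 0 0;-0.2 0 0 0 0 0 0'
cat > up.py <<'E'
from plant import *
import numpy as np
def legs(yc,x0,x1,z0=0.,win=(0,480,0,640)):
    p,d=snapshot("side"); f=camera_model("side"); K=f["intrinsics"];Vi=np.linalg.inv(f["view"])
    vv,uu=np.mgrid[0:480,0:640]
    W=np.stack([(uu-K[0,2])/K[0,0]*d,(vv-K[1,2])/K[1,1]*d,d],-1).reshape(-1,3)@Vi[:3,:3].T+Vi[:3,3]
    for n,y in(("L",yc+.053),("R",yc-.053)):
        s=W[(abs(W[:,1]-y)<.005)&(W[:,2]>z0+.01)&(W[:,2]<z0+.06)&(W[:,0]>x0)&(W[:,0]<x1)]
        c=np.polyfit(s[:,2]-z0,s[:,0],1); k=abs(s[:,0]-np.polyval(c,s[:,2]-z0))<.003; s=s[k]
        c=np.polyfit(s[:,2]-z0,s[:,0],1); print(n,len(s),"tilt deg",np.degrees(c[0]).round(2),"x at foot",c[1].round(4))
    return p,W
E
python3 - <<'E'
from up import *
p,W=legs(.3215,.37,.43)
E
```

```text
clock: 7.47
tool_pos: [0.42, 0.3221, 0.1102]
eef_rot: [1.0, -0.008, 0.0, 0.0]
contact_force: [-0.6, -0.5, 0.4]
opening: 0.404
finger_force: 0.0
L 62 tilt deg -0.68 x at foot 0.4007
R 48 tilt deg -0.66 x at foot 0.3991
```

```bash
python3 -m inch '-1 0 0 0 0 0 0;-1 0 0 0 0 0 0;-1 0 0 0 0 0 0;-1 0 0 0 0 0 0;-1 0 0 -.005 0 0 0;-1 0 0 -.015 0 0 0;-1 0 0 -.02 0 0 0;-1 0 0 -.02 0 0 0;-1 0 0 -.01 0 0 0' 35 && python3 -m inch '-1 .005 .009 0 0 0 0;-1 .012 .019 0 0 0 0;-1 .014 .022 0 0 0 0;-1 .014 .022 0 0 0 0;-1 .014 .022 0 0 0 0;-1 .014 .022 0 0 0 0;-1 .014 .022 0 0 0 0;-1 .014 .022 0 0 0 0;-1 .014 .022 0 0 0 0;-1 .01 .017 0 0 0 0;-1 .005 .008 0 0 0 0;-1 0 0 .01 0 0 0;-1 0 0 .015 0 0 0;-1 0 0 .005 0 0 0;-1 0 0 0 0 0 0;-1 0 0 0 0 0 0'
python3 - <<'E'
from up import *
import cv2
p,W=legs(.1145,.49,.56,.040)
cv2.imwrite("pics/side4.png",cv2.resize(p[120:360,150:470,::-1],None,fx=2.4,fy=2.4))
E
```

```text
clock: 8.27
tool_pos: [0.4204, 0.3224, 0.1819]
eef_rot: [1.0, -0.008, 0.001, -0.001]
contact_force: [0.5, 0.8, -4.2]
opening: 0.312
finger_force: 35.0
clock: 9.6
tool_pos: [0.5458, 0.1145, 0.1495]
eef_rot: [1.0, -0.007, -0.001, -0.0]
contact_force: [0.0, 0.2, -3.3]
opening: 0.313
finger_force: 35.0
L 57 tilt deg 0.13 x at foot 0.5261
R 43 tilt deg 0.91 x at foot 0.5242
```

View pics/side4.png

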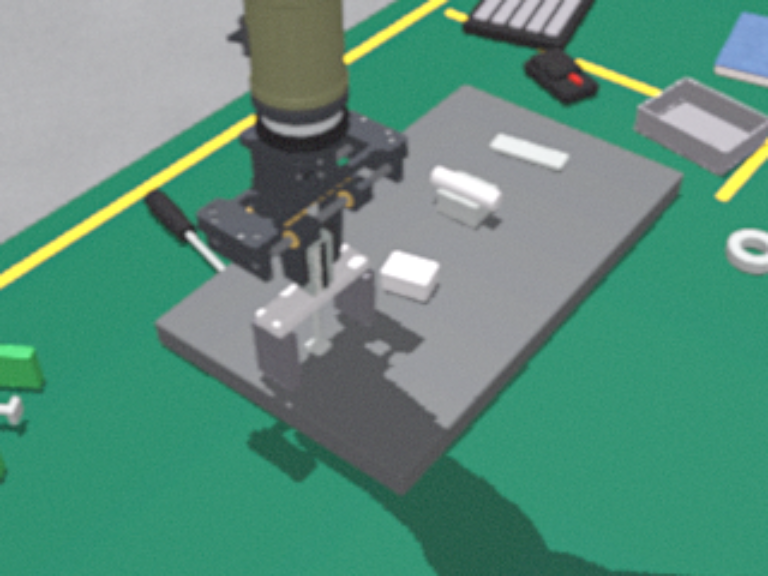

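The picture shows the gauge held upright over the bare end of the plate, with its legs at about (280,350) and (355,300). The block, rod and strip are undisturbed.

```bash
python3 -m inch '-1 0 .004 .002 0 0 0;-1 0 0 .002 0 0 0;-1 0 0 .001 0 0 0;-1 0 0 .001 0 0 0;-1 0 0 .001 0 0 0;-1 0 0 .0005 0 0 0;-1 0 0 0 0 0 0'; python3 -m inch '-1 0 0 .0005 0 0 0;-1 0 0 .0005 0 0 0;-1 0 0 0 0 0 0'
```

```text
clock: 10.23
tool_pos: [0.5469, 0.1093, 0.1427]
eef_rot: [1.0, -0.008, 0.0, 0.0]
contact_force: [-0.3, -0.1, -3.0]
opening: 0.314
finger_force: 35.0
clock: 10.48
tool_pos: [0.5469, 0.1093, 0.1417]
eef_rot: [1.0, -0.008, 0.0, -0.0]
contact_force: [0.4, -0.1, -3.5]
opening: 0.318
finger_force: 35.0
```

Expected contact is near z = 0.140; I'll continue in half-millimetre steps.

```bash
python3 -m inch '-1 0 0 .0005 0 0 0;-1 0 0 .0005 0 0 0;-1 0 0 0 0 0 0';python3 -m inch '-1 0 0 .0005 0 0 0;-1 0 0 .0005 0 0 0;-1 0 0 0 0 0 0'
```

```text
clock: 10.73
tool_pos: [0.5469, 0.1093, 0.1407]
eef_rot: [1.0, -0.008, 0.0, 0.0]
contact_force: [0.2, -0.5, -3.1]
opening: 0.318
finger_force: 35.0
clock: 10.98
tool_pos: [0.547, 0.1092, 0.1403]
eef_rot: [1.0, -0.008, 0.0, -0.0]
contact_force: [-1.4, -0.9, 2.3]
opening: 0.311
finger_force: 35.0
```

```bash
python3 -m inch '0.3 0 0 0 0 0 0;0.3 0 0 0 0 0 0;0.3 0 0 0 0 0 0;0.3 0 0 0 0 0 0;0.3 0 0 0 0 0 0;0.3 0 0 -.015 0 0 0;0.3 0 0 -.025 0 0 0;0.3 0 0 -.03 0 0 0;0.3 0 0 -.01 0 0 0;0.3 0 0 0 0 0 0;0.3 0 0 0 0 0 0;0.3 0 0 0 0 0 0;0.3 0 0 0 0 0 0'
python3 - <<'E'
from up import *
import cv2
p,W=legs(.109,.49,.56,.030)
s=W[(W[:,0]>.5)&(W[:,0]<.63)&(abs(W[:,1]+.148)<.04)&(W[:,2]>.06)&(W[:,2]<.08)]
print(cv2.minAreaRect((s[:,:2]*1000).astype(np.float32)))
c=W[(W[:,0]>.5)&(W[:,0]<.6)&(abs(W[:,1]-.11)<.03)&(W[:,2]>.12)&(W[:,2]<.18)]
print("col z",np.percentile(c[:,2],[50,98]))
E
```

```text
clock: 12.07
tool_pos: [0.5458, 0.1093, 0.2182]
eef_rot: [1.0, -0.008, -0.001, 0.0]
contact_force: [0.4, -0.3, -0.2]
opening: 0.65
finger_force: 0.0
L 50 tilt deg 0.02 x at foot 0.5274
R 36 tilt deg 0.61 x at foot 0.5254
((562.5499877929688, -143.23248291015625), (80.31792449951172, 21.363933563232422), 3.2694103717803955)
col z [0.15366775 0.17071812]
```

```bash
python3 -m inch '0.3 0 .016 0 0 0 0;0.3 0 .032 0 0 0 0;0.3 0 .032 0 0 0 0;0.3 0 .032 0 0 0 0;0.3 0 .032 0 0 0 0;0.3 0 .032 0 0 0 0;0.3 0 .032 0 0 0 0;0.3 0 .032 0 0 0 0;0.3 0 .016 0 0 0 0;0.3 0 0 0 0 0 0;0.3 0 0 0 0 0 0;0.3 0 0 0 0 0 0'
python3 - <<'E'
from plant import *
import cv2,numpy as np
f=camera_model("wrist");p,d=snapshot("wrist")
cv2.imwrite("pics/wrist2.png",p[:,:,::-1])
K=f["intrinsics"];Vi=np.linalg.inv(f["view"]);vv,uu=np.mgrid[0:480,0:640]
W=np.stack([(uu-K[0,2])/K[0,0]*d,(vv-K[1,2])/K[1,1]*d,d],-1).reshape(-1,3)@Vi[:3,:3].T+Vi[:3,3]
b=W[(W[:,0]>.48)&(W[:,0]<.65)&(abs(W[:,1]+.148)<.04)]
for z0,z1 in((.061,.08),(.045,.08),(.066,.08)):
    s=b[(b[:,2]>z0)&(b[:,2]<z1)]; print(z0,len(s),cv2.minAreaRect((s[:,:2]*1000).astype(np.float32)),s[:,2].max())
E
```

```text
clock: 13.12
tool_pos: [0.5428, -0.1448, 0.219]
eef_rot: [1.0, -0.007, -0.001, -0.001]
contact_force: [0.1, 0.8, 0.9]
opening: 0.651
finger_force: 0.0
0.061 2378 ((562.8539428710938, -148.6190185546875), (80.2439193725586, 21.146474838256836), 3.4183597564697266) 0.07109136641229025
0.045 4072 ((562.8687744140625, -148.6782684326172), (80.23625946044922, 44.037899017333984), 3.6220338344573975) 0.07109136641229025
0.066 1784 ((562.8534545898438, -148.58546447753906), (80.17738342285156, 17.274818420410156), 3.8898251056671143) 0.07109136641229025
```

View pics/wrist2.png

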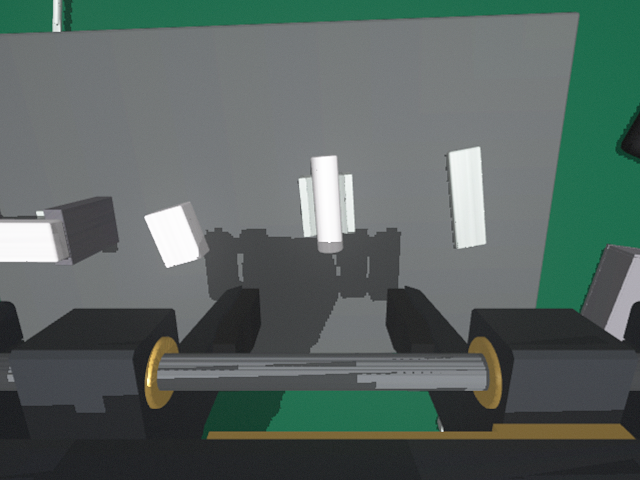

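The wrist view shows the rod at (327,204), slightly turned in the V-block, with the strip at (466,197) and the block at (176,234) well clear of the leg positions. Rod centre is (0.563, -0.1485), yaw 3.6°, crest z ≈ 0.069–0.071. I'll go back for the gauge.

```bash
python3 -m inch '0.3 0 -.016 0 0 0 0;0.3 0 -.032 0 0 0 0;0.3 0 -.032 0 0 0 0;0.3 0 -.032 0 0 0 0;0.3 0 -.032 0 0 0 0;0.3 0 -.032 0 0 0 0;0.3 0 -.032 0 0 0 0;0.3 0 -.032 0 0 0 0;0.3 0 -.016 0 0 0 0;0.3 0 0 0 0 0 0;0.3 0 0 0 0 0 0;0.3 0 0 .015 0 0 0;0.3 0 0 .025 0 0 0;0.3 0 0 .025 0 0 0;0.3 0 0 .01 0 0 0;0.3 0 0 .003 0 0 0;0.3 0 0 0 0 0 0;0.3 0 0 0 0 0 0'; python3 -m inch '-1 0 0 0 0 0 0;-1 0 0 0 0 0 0;-1 0 0 0 0 0 0;-1 0 0 0 0 0 0;-1 0 0 0 0 0 0;-1 0 0 0 0 0 0;-1 0 0 0 0 0 0' 35
```

```text
clock: 14.67
tool_pos: [0.5475, 0.1087, 0.1427]
eef_rot: [1.0, -0.008, 0.001, 0.0]
contact_force: [0.4, 0.4, -0.2]
opening: 0.65
finger_force: 0.0
clock: 15.25
tool_pos: [0.547, 0.1093, 0.1421]
eef_rot: [1.0, -0.008, 0.0, -0.0]
contact_force: [-0.4, -0.5, 4.1]
opening: 0.315
finger_force: 35.0
```

```bash
python3 -m inch '-1 0 0 -.004 0 0 0;-1 0 0 -.012 0 0 0;-1 0 0 -.02 0 0 0;-1 0 0 -.022 0 0 0;-1 0 0 -.012 0 0 0;-1 0 0 0 0 0 0' && python3 -m inch '-1 .001 .01 0 0 0 0;-1 .002 .02 0 0 0 0;-1 .002 .028 0 0 0 0;-1 .002 .028 0 0 0 0;-1 .002 .028 0 0 0 0;-1 .002 .028 0 0 0 0;-1 .002 .028 0 0 0 0;-1 .002 .028 0 0 0 0;-1 .002 .028 0 0 0 0;-1 .001 .02 0 0 0 0;-1 0 .013 0 0 0 0;-1 0 0 0 0 0 -.04;-1 0 0 0 0 0 -.04;-1 0 0 0 0 0 0;-1 0 0 0 0 0 0;-1 0 0 0 0 0 0'
python3 - <<'E'
from up import *
import cv2
p,W=legs(-.1485,.51,.58,.10)
cv2.imwrite("pics/side5.png",cv2.resize(p[60:300,200:520,::-1],None,fx=2.4,fy=2.4))
E
```

```text
clock: 15.75
tool_pos: [0.5479, 0.1094, 0.2137]
eef_rot: [1.0, -0.008, 0.002, -0.0]
contact_force: [0.7, -0.3, -4.0]
opening: 0.315
finger_force: 35.0
clock: 17.08
tool_pos: [0.5604, -0.1494, 0.2111]
eef_rot: [0.999, 0.032, -0.001, -0.0]
contact_force: [0.1, -0.3, -4.5]
opening: 0.309
finger_force: 35.0
L 17 tilt deg 2.56 x at foot 0.5366
R 19 tilt deg -4.24 x at foot 0.5476
```

View pics/side5.png

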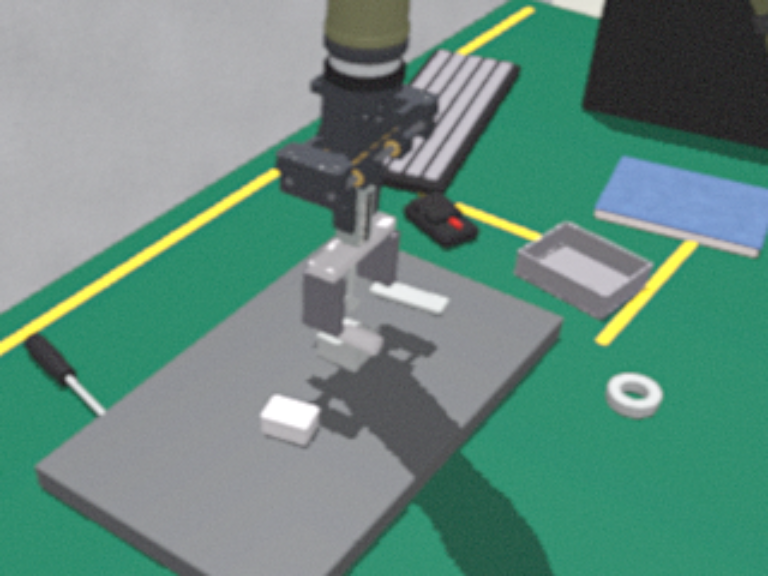

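The gauge hangs upright above the rod, with its legs at (325,300) and (378,258) either side of the V-block and nothing disturbed. I'll lower it gently.

```bash
python3 -m inch '-1 .001 -.001 .006 0 0 0;-1 0 0 .008 0 0 0;-1 0 0 .004 0 0 0;-1 0 0 .002 0 0 0;-1 0 0 .002 0 0 0;-1 0 0 .002 0 0 0;-1 0 0 .002 0 0 0;-1 0 0 .002 0 0 0;-1 0 0 .002 0 0 0;-1 0 0 .002 0 0 0;-1 0 0 .002 0 0 0;-1 0 0 .002 0 0 0;-1 0 0 .002 0 0 0;-1 0 0 0 0 0 0'; python3 -c "
from up import *;import cv2
p,W=legs(-.1485,.51,.58,.07)
c=W[(abs(W[:,1]+.1485)<.03)&(W[:,2]>.185)&(W[:,2]<.225)&(abs(W[:,0]-.56)<.05)];cv2.imwrite('pics/side6.png',p[:,:,::-1])"
```

```text
clock: 18.3
tool_pos: [0.5619, -0.149, 0.1734]
eef_rot: [0.999, 0.032, 0.0, 0.0]
contact_force: [0.7, -0.2, -3.0]
opening: 0.317
finger_force: 35.0
L 33 tilt deg 9.53 x at foot 0.5343
R 21 tilt deg 1.19 x at foot 0.5457
```

```bash
python3 -m inch '-1 0 0 .002 0 0 0;-1 0 0 .002 0 0 0;-1 0 0 .002 0 0 0;-1 0 0 .002 0 0 0;-1 0 0 .002 0 0 0;-1 0 0 .002 0 0 0;-1 0 0 .002 0 0 0;-1 0 0 .002 0 0 0;-1 0 0 .002 0 0 0;-1 0 0 .002 0 0 0;-1 0 0 .002 0 0 0;-1 0 0 .002 0 0 0;-1 0 0 .002 0 0 0;-1 0 0 .001 0 0 0;-1 0 0 .001 0 0 0;-1 0 0 0 0 0 0'; python3 -m inch '-1 0 0 .0005 0 0 0;-1 0 0 .0005 0 0 0;-1 0 0 .0005 0 0 0;-1 0 0 0 0 0 0'
```

```text
clock: 19.68
tool_pos: [0.5619, -0.149, 0.1456]
eef_rot: [0.999, 0.032, 0.0, 0.0]
contact_force: [0.1, 0.4, -2.0]
opening: 0.312
finger_force: 35.0
clock: 20.02
tool_pos: [0.5618, -0.1489, 0.1442]
eef_rot: [0.999, 0.032, 0.0, 0.0]
contact_force: [-0.5, -0.6, -2.1]
opening: 0.312
finger_force: 35.0
```

```bash
python3 -m inch '-1 0 0 .0005 0 0 0;-1 0 0 .0005 0 0 0;-1 0 0 .0005 0 0 0;-1 0 0 0 0 0 0'; python3 -m inch '-1 0 0 .0005 0 0 0;-1 0 0 0 0 0 0'
```

```text
clock: 20.35
tool_pos: [0.5618, -0.149, 0.1427]
eef_rot: [0.999, 0.032, 0.0, 0.0]
contact_force: [1.0, -0.8, -2.4]
opening: 0.314
finger_force: 35.0
clock: 20.52
tool_pos: [0.5619, -0.1489, 0.1422]
eef_rot: [0.999, 0.032, 0.0, 0.0]
contact_force: [-0.1, -1.0, -2.4]
opening: 0.313
finger_force: 35.0
```

```bash
python3 -m inch '-1 0 0 .0005 0 0 0;-1 0 0 .0005 0 0 0;-1 0 0 0 0 0 0'; python3 -m inch '-1 0 0 .0005 0 0 0;-1 0 0 0 0 0 0'
```

```text
clock: 20.77
tool_pos: [0.5619, -0.149, 0.1421]
eef_rot: [0.999, 0.032, 0.0, 0.0]
contact_force: [-0.7, 0.0, 4.7]
opening: 0.317
finger_force: 35.0
clock: 20.93
tool_pos: [0.562, -0.149, 0.1421]
eef_rot: [0.999, 0.032, 0.001, -0.0]
contact_force: [-1.6, -0.0, 9.3]
opening: 0.314
finger_force: 35.0
```

Contact is at 0.1421, the standing height. I'll relieve the preload a little, release, and retreat upwards.

```bash
python3 -m inch '-1 0 0 -.0007 0 0 0;-1 0 0 0 0 0 0;0.3 0 0 0 0 0 0;0.3 0 0 0 0 0 0;0.3 0 0 0 0 0 0;0.3 0 0 0 0 0 0;0.3 0 0 0 0 0 0;0.3 0 0 0 0 0 0;0.3 0 0 -.01 0 0 0;0.3 0 0 -.02 0 0 0;0.3 0 0 -.03 0 0 0;0.3 0 0 -.03 0 0 0;0.3 0 0 -.03 0 0 0;0.3 0 0 0 0 0 0;0.3 0 0 0 0 0 0'
python3 - <<'E'
from up import *
import cv2
p,W=legs(-.1485,.50,.57,.03)
q,_=snapshot("scene")
a=cv2.resize(p[100:240,260:420],None,fx=2.5,fy=2.5); b=cv2.resize(q[200:340,200:360],None,fx=2.5,fy=2.5)
cv2.imwrite("pics/fin.png",np.hstack([a,b])[:,:,::-1])
c=W[(abs(W[:,1]+.1485)<.025)&(W[:,2]>.13)&(W[:,2]<.185)&(abs(W[:,0]-.56)<.03)];print("col top",np.percentile(c[:,2],98))
E
```

```text
clock: 22.18
tool_pos: [0.5629, -0.1493, 0.2638]
eef_rot: [0.999, 0.032, 0.002, 0.001]
contact_force: [-0.3, 0.0, -0.9]
opening: 0.65
finger_force: 0.0
L 29 tilt deg -0.43 x at foot 0.5393
R 29 tilt deg 0.35 x at foot 0.5451
col top 0.16975837366951899
```

View pics/fin.png

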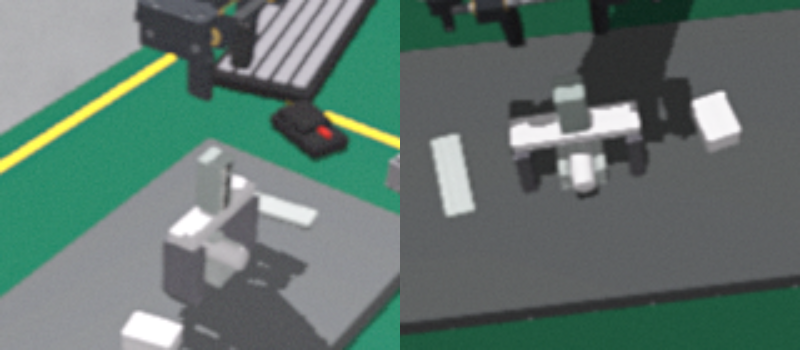

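The gauge stands upright astride the V-block: tilt is below 0.5° and its top is at 0.170, as it should be. The rod is still in the groove (left view, (225,250)), and the strip and block have not moved. Handing in.

```bash
python3 -c "
from plant import r
print(r.finish_job())"
```

```text
the job is handed in; nothing more can be done
None
```

I zeroed the gauge on the bare plate, then left it standing square astride the V-block over the middle of the rod, with nothing else disturbed, and handed the job in at about 22 s; the spindle reading itself I could not check.

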